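# Clamp a polymer sample in the infrared spectrometer's click-torque press

## Task

Take the blue polymer button out of the sample block, stand it upright and gently, centred on the spectrometer's crystal and let go, then swing the press arm over it as far as its stop. Turn the black torque knob clockwise until it clicks, stop right there so that the crystal is not overloaded, and let go, leaving the sample clamped and everything else on the bench as it was.

Things in the scene. Friction and masses are not known exactly. Their poses are not given: they have to be found in the camera images.
- blue_button: the sample: a solid blue polymer cylinder, 18 mm in diameter, 16 mm tall, 12 g; origin at the centre of its underside, z up along its axis. It starts upright in one of the three wells of the sample block, 4 mm deep in it
- orange_button: an orange button of the same size, to be left in its well
- green_button: a green button of the same size, to be left in its well
- sample_block: white block 52 (its x) x 130 (its y) x 12 mm high, fixed to the bench, origin at the centre of its underside; three round wells, 20 mm wide and 4 mm deep, in a row along its y at -40, 0 and +40 mm; each holds one button, in any order. The buttons stand 12 mm proud of it
- spectrometer: compact white infrared spectrometer, fixed to the bench; housing 222 (its x) x 152 (its y) mm, top 40 mm above the bench; origin on the bench straight below the crystal; it reaches 86 mm to its -x (front), 136 mm to +x, 76 mm to each side. A flat steel sampling plate, 80 mm across, lies round the crystal, top 45 mm above the bench. The arm's post stands 95 mm behind the crystal (+x)
- crystal (a point): centre of the crystal, a small glassy disc flush with the top of the steel sampling plate (45 mm above the bench)
- press_arm (a joint): swing of the grey press arm about its upright post, rad: 0 = against its stop, ram exactly over the crystal; positive = swung aside, counterclockwise from above (tip to the spectrometer's -y). Starts at 0.9 to 1.3, is stiff (about 2 N at the knob), stays where left. The arm is a bar 24 mm wide, 80 to 98 mm above the bench, 95 mm from post axis to knob axis
- post_axis (a point): point on the axis of the arm's post, 98 mm above the bench
- knob_grip (a point): gripping point on the axis of the torque knob, 128 mm above the bench, 30 mm above the arm; carried by the arm: it swings with the arm but does not turn with the knob. The knob is a ribbed black cylinder 40 mm in diameter, 108 to 137 mm above the bench, on the arm's tip. It drives the ram through a torque clutch; clockwise from above lowers the ram. Let go, it springs back by its free run
- knob_top (a point): centre of the knob's top face, 137 mm above the bench, carried by the arm. Turning takes up to 0.25 N m of dry friction; when the ram has touched, the torque climbs within 0.3 rad to about 0.4 N m. There the clutch clicks: the torque falls away to some 0.1 N m as the knob runs on 0.15 rad without moving the ram, which now clamps rightly. Beyond that it drives solidly and overloads the crystal
- ram_axis (a point): point on the arm's underside, on the ram's axis, straight below the knob, 80 mm above the bench. The ram, a steel foot 12 mm wide under it, goes down 5 mm per rad of knob turn and stays where it is driven. At the start it hangs 1 to 6 mm above the top of a button standing on the crystal; how far is not known. The click comes after some 0.4 to 1.6 rad of turn (regrip if need be)
- bench_timer: small bench timer, 68 x 68 x 21 mm, origin at the centre of its underside; to be left alone
- maroon_jar: dark red jar with a lid, 56 mm wide, 74 mm tall, standing on the bench, origin at the centre of its underside; to be left alone

How it is judged:
On the way, in this order (a step that is already met when the one before it is completed fails the run):
1. the blue button stands upright on the crystal, centred to 4 mm, released (horizontal distance between blue_button and crystal below 0.004 m and z of blue_button in the frame of crystal below 0.003 m and angle between blue_button's own z axis and vertical below 0.1 rad and contact force between the fingers and blue_button below 0.1 N), for 0.2 s.
2. the press arm is swung over it, to within 0.04 rad of its stop (value of joint press_arm below 0.04 rad), for 0.2 s.
3. the sample is pressed onto the plate with at least 24 N (contact force between blue_button and spectrometer above 24 N), for 0.2 s.
At the end, for the whole second after the job is handed in: the blue button stands upright on the crystal, centred to 5 mm, under the press arm (within 0.04 rad of its stop), clamped with 24 to 42 N, at rest (contact force between blue_button and spectrometer between 24 and 42 N and horizontal distance between blue_button and crystal below 0.005 m and angle between blue_button's own z axis and vertical below 0.1 rad and value of joint press_arm below 0.04 rad and linear speed of blue_button below 0.01 m/s); the robot touches nothing.
It fails at once if the crystal is overloaded (more than 50 N on the sample) (contact force between blue_button and spectrometer above 50 N).
It fails at once if another button, the jar or the timer is disturbed (moved more than 15 mm) (distance of any of orange_button, green_button, maroon_jar, bench_timer from where it was at the start of the episode above 0.015 m).
It also fails if it takes over 56 s, if anything falls off the work surface, if the arm or the gripper's body presses on something with over 40 N, if the wrist force passes 120 N, or if a joint passes its speed limit or range.

## Robot

A 7-joint arm with a two-finger parallel gripper is mounted at the origin on a cart in front of the work surface, level with it; the furniture and walls round the work are solid. World frame = base frame: x ahead of the robot, y to its left, z up, the work surface at z = 0. Lengths are in m, angles in rad, forces in N, time in s.
With the tool pointing down it reaches from about 0.35 to 0.9 m from the base axis. Payload 19.9 kg.
Tool frame: the origin (TCP) lies midway between the tips of the shut fingers; the grasp point (between the pads) lies 19 mm behind it; z points along the fingers, y is the line along which they close (so a half turn about z gives the same grasp; the last joint's range is limited). The gripper opens to 85 mm and grips with 20 to 120 N. Pads are 22 mm wide; open, the fingers measure 114 mm over their backs; the gripper's body (76 mm by 85 mm) begins 54 mm behind the grasp point. The pads swing forward as they close: fully open they stand 13 mm farther back than shut.
Start: joints at [1.097, 0.417, -0.01, 1.614, 0.005, 1.111, -0.053], TCP at [0.262, -0.567, 0.211] pointing down, gripper open.
Joint ranges: [-2.81, 2.81], [-0.39, 2.02], [-1.27, 1.25], [0.06, 2.57], [-1.19, 4.33], [0.19, 2], [-2.82, 2.82]. Speed limits (rad/s): [1.89, 1.89, 2.39, 2.39, 3.01, 3.01, 3.01].

## Interface

Orientations are given as [roll, pitch, yaw] about the fixed x, y, z axes, in that order (R = Rz(yaw) Ry(pitch) Rx(roll)).
In Python, from workcell import r, viewer, order gives the robot as it stands.
- The arm moves only by the shell command python3 -m creep [OPENING], which reads ROWS from standard input. ROWS is a JSON list that holds a single list of rows (three levels of brackets), with 1 to 10 rows, each of 6 numbers: dx, dy, dz in normalised numbers (1 is 0.75 m), then a rotation vector rx, ry, rz in parts of the range, where 1.0 means pi/2 rad; each row is the pose to reach, as a shift and turn from the pose commanded when the command began, along the tool's axes at that moment; what a row does not reach only later rows make up. A row lasts 1/8 s, in which the tool goes at most 0.0625 m and 0.188 rad, less where a joint would pass 70% of its speed; a pose out of reach is approached as far as the arm can. OPENING is the finger opening in m, set as the command begins (- or left out keeps the last). The fingers move at their own pace and stop on an object; the grip force is fixed at half the most. Time passes only in rows, so rows that do not move let the fingers close. It prints the time, the measured TCP pose, the force, the opening and the grip force at its end. Input that does not fit is refused with a message, and nothing moves.
- r.get_state(): the state, without advancing time (a new reading comes with each control period).
- viewer.camera(name): name is "side" or "top" or "wrist"; returns a dict with "image" (400x640x3 uint8, red, green, blue), "z_map" (400x640 float32, m along the optical axis (not along the pixel's ray), 0 where there is no reading), "intrinsics" (3x3 intrinsics, pixels), "D" ([k1, k2, p1, p2, k3] as OpenCV has them; the pictures are not rectified), "eye" and "attitude" of the camera in the world; the wrist camera has in their place "mount" (4x4, takes a point from camera to tool coordinates, whose origin is the TCP and whose axes are the flange's). Camera axes: x right, y up, looking along -z (the intrinsics and any distortion apply to the point x, -y, -z); pixel columns grow to the right and rows downward; lengths in m; the calibration is good to about 2 mm. A picture is of the moment at which its call begins: read the wrist's pose just before it.
- order.job_done(): hands the job in; it is judged then, once.
The state is a dict: "clock": time; "joint_pos": joint angles; "qd": joint speeds; "tau": joint torques, N m; "tcp_pos": TCP position; "ee_rot": TCP orientation; "contact_force": force on the tool from outside, world axes, zero at the start; "ft_torque": the same for the moment, N m; "gripper_width": finger opening in m; "gripper_force": force on a finger pad.
Only numpy, scipy, OpenCV 4.12 (cv2) and the standard library are available. Lean on these libraries where they do the work, as an engineer would, in place of code of your own. Each camera call takes 0.05 s, during which the arm holds its last target. There are 200 camera calls.

## Working session

There is one attempt and no reset: what is moved stays moved. The work goes in short steps, Python scripts to look and compute and a shell command to move; the robot and the scene stay as the last step left them, time stands still between calls to the robot, and variables do not carry over. Pictures are saved under pics/ and viewed, at most 10 in all, crops included, and the job is handed in when it is done.

```bash
ls; mkdir -p pics
python3 - <<'E'
from workcell import r, viewer, order
import cv2,numpy as np
s=r.get_state();print(s)
for n in("top","side"):
    c=viewer.camera(n);cv2.imwrite(f"pics/{n}0.png",c["image"][:,:,::-1]);np.savez(f"{n}0.npz",**c)
    print(n,c["intrinsics"],c["D"],c["eye"],c["attitude"])
E
```

```text
pics
{'clock': 0.0, 'joint_pos': array([ 1.09651555,  0.41798013, -0.01029741,  1.61418326,  0.00471232,
        1.1107167 , -0.05295553]), 'qd': array([ 2.81982320e-04,  1.56229411e-03, -8.40203296e-04, -6.02464794e-04,
       -3.24453230e-04, -3.19263297e-04,  7.20854200e-05]), 'tau': array([ 8.95953854e-04, -8.64436555e+01,  6.79299161e-01, -4.34916365e+01,
        1.93494192e-02,  7.08051361e-03,  2.27990716e-05]), 'tcp_pos': array([ 0.26194365, -0.56703667,  0.21045266]), 'ee_rot': array([-3.14033310e+00,  1.06672664e-04,  4.32833953e-01]), 'contact_force': array([-0.16707509,  0.59454098,  0.28998844]), 'ft_torque': array([-0.06171717, -0.02442942, -0.05558389]), 'gripper_force': 0.0, 'gripper_width': 0.08536513059476726}
top [[363.9199384    0.         317.26068672]
 [  0.         363.9199384  199.09509433]
 [  0.           0.           1.        ]] [-0.06548232  0.          0.          0.          0.        ] [0.36463525 0.02214503 1.25407771] [ 0.14628959  0.01993476 -1.59738515]
side [[406.50674024   0.         324.23713043]
 [  0.         406.50674024 200.43331482]
 [  0.           0.           1.        ]] [0.01564699 0.         0.         0.         0.        ] [-0.05760495  1.01344664  0.72229045] [ 1.09490296 -0.0048851  -2.61484258]
```

View pics/top0.png

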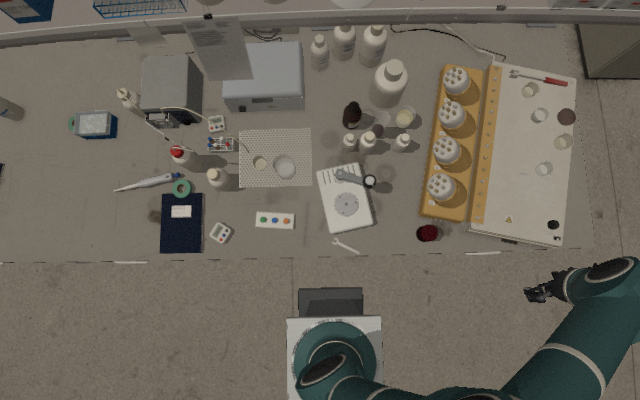

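View pics/side0.png

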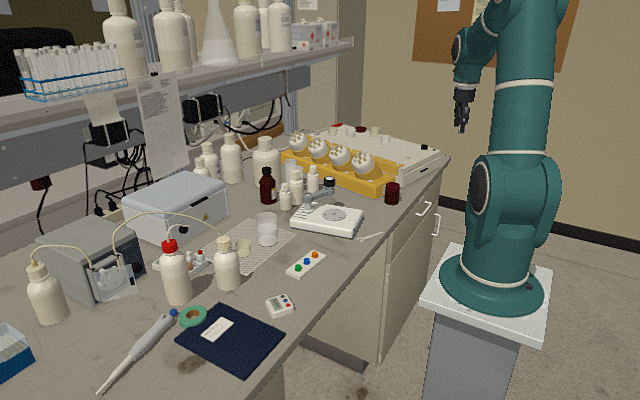

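The top view shows the spectrometer at about (345,198), with the plate at (346,204), the post near (339,174) and the knob at (370,181). The sample block is at (275,220) with green, blue and orange buttons from left to right. The timer is at (220,233) and the jar at (428,233). The side view agrees.

```bash
cat > h.py <<'E'
import numpy as np,cv2
from scipy.spatial.transform import Rotation as R
def pose(c,s=None):
    if "mount" in c:
        T=np.eye(4);T[:3,:3]=R.from_euler("xyz",s["ee_rot"]).as_matrix();T[:3,3]=s["tcp_pos"]
        T=T@c["mount"];return T[:3,:3],T[:3,3]
    return R.from_euler("xyz",c["attitude"]).as_matrix(),np.array(c["eye"])
def ray(c,px,s=None):
    Rm,o=pose(c,s)
    u=cv2.undistortPoints(np.float64(px).reshape(-1,1,2),c["intrinsics"],c["D"]).reshape(-1,2)
    return o,np.c_[u[:,0],-u[:,1],-np.ones(len(u))]@Rm.T
def onz(c,px,z,s=None):
    o,d=ray(c,px,s);return o+d*((z-o[2])/d[:,2])[:,None]
def proj(c,P,s=None):
    Rm,o=pose(c,s);q=(np.atleast_2d(P)-o)@Rm*[1,-1,-1]
    return cv2.projectPoints(q,np.zeros(3),np.zeros(3),c["intrinsics"],c["D"])[0].reshape(-1,2)
def blobs(m,amin=8):
    n,l,st,ce=cv2.connectedComponentsWithStats(m.astype(np.uint8));return [(ce[i].round(1).tolist(),int(st[i,4])) for i in range(1,n) if st[i,4]>=amin]
E
python3 - <<'E'
from h import *
c=dict(np.load("top0.npz"));im=c["image"];hsv=cv2.cvtColor(im,cv2.COLOR_RGB2HSV)
H,S,V=[hsv[...,i].astype(int) for i in range(3)]
box=np.zeros(H.shape,bool);box[210:232,250:300]=1
for n,lo,hi in(("blue",95,125),("orange",5,22),("green",45,85)):
    for p,a in blobs(box&(H>=lo)&(H<=hi)&(S>120),5): print(n,p,a,onz(c,p,.024).round(4))
# block & housing: bright
for nm,z,b in(("block",.012,(205,235,248,302)),("house",.04,(155,240,310,380))):
    box=np.zeros(H.shape,bool);box[b[0]:b[1],b[2]:b[3]]=1
    m=(box&(V>175)&(S<40)).astype(np.uint8)
    cs,_=cv2.findContours(m,cv2.RETR_EXTERNAL,cv2.CHAIN_APPROX_NONE);k=max(cs,key=cv2.contourArea)
    P=onz(c,k.reshape(-1,2),z)[:,:2].astype(np.float32);print(nm,cv2.minAreaRect(P))
box=np.zeros(H.shape,bool);box[165:195,355:385]=1
for p,a in blobs(box&(V<60)): print("knob",p,a,onz(c,p,.137))
print(c["z_map"][204,346],c["z_map"][181,370],c["z_map"][219,275])
cr=cv2.resize(im[150:245,300:400],None,fx=6,fy=6,interpolation=cv2.INTER_CUBIC);cv2.imwrite("pics/crop0.png",cr[:,:,::-1])
E
```

```text
blue [273.8, 219.6] 14 [[0.4804 0.1915 0.024 ]]
orange [285.5, 220.5] 16 [[0.4762 0.1516 0.024 ]]
green [262.2, 218.7] 6 [[0.4846 0.2311 0.024 ]]
block ((0.48057565093040466, 0.19308578968048096), (0.12350006401538849, 0.045731138437986374), 84.9061508178711)
house ((0.5480507612228394, -0.046552978456020355), (0.2062191367149353, 0.14111115038394928), 11.223929405212402)
knob [366.4, 183.2] 48 [[ 0.57536386 -0.11453182  0.137     ]]
knob [374.6, 182.3] 10 [[ 0.57746231 -0.1402425   0.137     ]]
1.2196972 1.1327049 1.2362833
```

View pics/crop0.png

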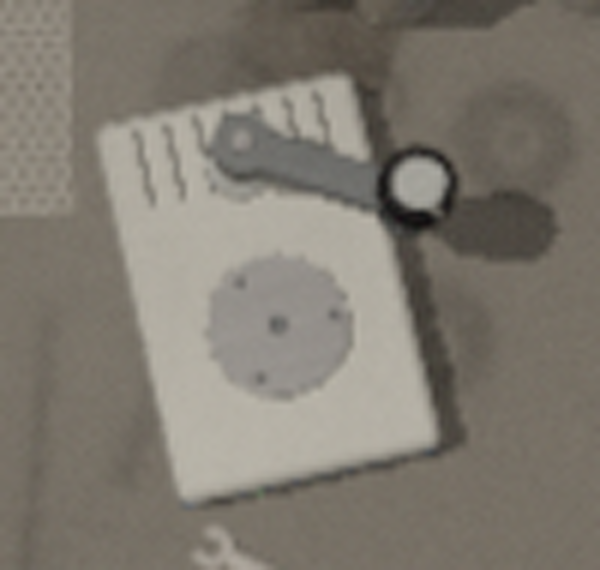

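Run:
```python
from h import *
from workcell import r,viewer
c=dict(np.load("top0.npz"))
C=onz(c,[345.9,203.4],.045)[0];K=onz(c,[369.1,180.8],.137)[0];P=onz(c,[339.6,172.6],.098)[0]
ax=(P-C)[:2];print("C",C,"K",K,"P",P,"CP",np.hypot(*ax),"PK",np.hypot(*(K-P)[:2]))
ys=np.arctan2(ax[1],ax[0]);a=np.arctan2(*(K-P)[1::-1]);print("spec yaw",ys,"press",(a-ys-np.pi)%(2*np.pi))
d=dict(np.load("side0.npz"));print("side proj C,K,P,blue",proj(d,[C,K,P,[.4804,.1915,.024]]).round(1))
s=r.get_state();w=viewer.camera("wrist");print(w["mount"].round(4),w["intrinsics"],w["D"])
Rt=R.from_euler("xyz",s["ee_rot"]).as_matrix()
for t in([.52,-.05,.25],[.4804,.1915,.25]):print(Rt.T@(np.array(t)-s["tcp_pos"]))
hs=cv2.cvtColor(d["image"],cv2.COLOR_RGB2HSV)
box=np.zeros(hs.shape[:2],bool);box[245:280,285:330]=1
print(blobs(box&(hs[...,0]>95)&(hs[...,0]<125)&(hs[...,1]>130)))
```

```text
C [ 0.52599618 -0.05400237  0.045     ] K [ 0.58273216 -0.12331635  0.137     ] P [ 0.62027839 -0.03411399  0.098     ] CP 0.09635706007988189 PK 0.0967821293116632
spec yaw 0.20789730301924653 press 0.9644971522750421
side proj C,K,P,blue [[332.7 213.6]
 [328.5 178.4]
 [306.  195.7]
 [305.4 258.8]]
[[-8.000e-04  9.634e-01  2.682e-01  6.830e-02]
 [ 1.000e+00  8.000e-04  2.000e-04  4.000e-04]
 [-1.000e-04  2.682e-01 -9.634e-01 -1.625e-01]
 [ 0.000e+00  0.000e+00  0.000e+00  1.000e+00]] [[348.84028438   0.         315.33308791]
 [  0.         348.84028438 195.96994603]
 [  0.           0.           1.        ]] [-0.06687803  0.          0.          0.          0.        ]
[ 0.45111735 -0.36120595 -0.0391281 ]
[ 0.51645413 -0.59704794 -0.03886012]
[([306.0, 260.8], 31)]
```

Units first: shifts go in shares of 0.75 m and turns go in shares of pi/2 rad. So 0.44 m / 0.75 = 0.5867, -0.22 m / 0.75 = -0.2933, -1.03 rad / 1.5708 = -0.6557.

```bash
echo '[[[0.04,-0.0267,-0.0067,0,0,-0.0637],[0.1067,-0.08,-0.0133,0,0,-0.1592],[0.1733,-0.1333,-0.0133,0,0,-0.2546],[0.24,-0.1867,-0.0133,0,0,-0.3501],[0.3067,-0.24,-0.0133,0,0,-0.4456],[0.3733,-0.2933,-0.0133,0,0,-0.5411],[0.44,-0.3467,-0.0133,0,0,-0.6048],[0.5067,-0.4,-0.0133,0,0,-0.6557],[0.56,-0.4533,-0.0133,0,0,-0.6557],[0.5867,-0.48,-0.0133,0,0,-0.6557]]]' | python3 -m creep 0.06
echo '[[[0,0,0,0,0,0],[0,0,0,0,0,0]]]' | python3 -m creep
cat > look.py <<'E'
import sys
from h import *
from workcell import r,viewer
s=r.get_state();c=viewer.camera("wrist");n=sys.argv[1]
np.savez(n+".npz",**c,**s);cv2.imwrite(f"pics/{n}.png",c["image"][:,:,::-1])
print(s["clock"],s["tcp_pos"],s["ee_rot"],s["joint_pos"].round(3),s["contact_force"].round(1))
E
python3 look.py w1
```

```text
clock: 1.4
tcp_pos: [0.5112, -0.0527, 0.2211]
ee_rot: [3.142, -0.001, 1.466]
contact_force: [0.9, -0.6, -0.3]
gripper_width: 0.0599
gripper_force: 0.0
clock: 1.65
tcp_pos: [0.5103, -0.0567, 0.2209]
ee_rot: [-3.141, 0.0, 1.462]
contact_force: [0.1, -0.3, 0.9]
gripper_width: 0.0604
gripper_force: 0.0
1.65 [ 0.51028381 -0.05670221  0.22086226] [-3.14102851e+00  2.09676769e-04  1.46226568e+00] [ 0.479  0.24  -0.495  1.863  0.129  1.07  -0.175] [ 0.1 -0.3  0.9]
```

View pics/w1.png

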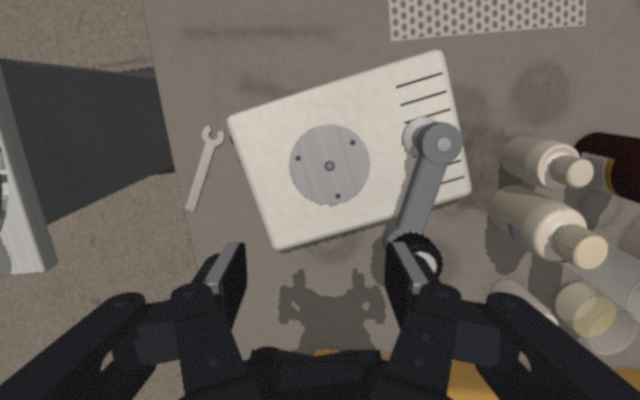

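Run:
```python
from h import *
c=dict(np.load("w1.npz"));print(proj(c,[[.526,-.054,.045],[.583,-.123,.137],[.62,-.034,.098]],c))
```

```text
[[330.47006556 165.76561129]
 [416.17532579 266.2394594 ]
 [444.34175905 141.8628352 ]]
```

The wrist view shows the crystal at (330,166) on the steel plate. Its projection from the top camera is (330.5,165.8), so the two agree. The knob is at (418,258) and the post cap at (444,145). Next I move over the block.

Scaled: 0.24 m / 0.75 = 0.32, 0.21 m / 0.75 = 0.28.

```bash
echo '[[[0.0533,-0.0133,0,0,0,0],[0.1333,-0.04,0.0133,0,0,0],[0.2133,-0.0667,0.0267,0,0,0],[0.28,-0.08,0.0267,0,0,0],[0.32,-0.0933,0.0267,0,0,0],[0.32,-0.0933,0.0267,0,0,0],[0.32,-0.0933,0.0267,0,0,0]]]' | python3 -m creep
python3 look.py w2
python3 - <<'E'
from h import *
c=dict(np.load("w2.npz"));im=c["image"];hsv=cv2.cvtColor(im,cv2.COLOR_RGB2HSV);H,S,V=[hsv[...,i].astype(int) for i in range(3)]
for n,lo,hi in(("blue",95,125),("orange",5,20),("green",45,85)):
    m=((H>=lo)&(H<=hi)&(S>110)&(V>60)).astype(np.uint8);m[230:]=0
    for k in cv2.findContours(m,cv2.RETR_EXTERNAL,cv2.CHAIN_APPROX_NONE)[0]:
        if cv2.contourArea(k)>150:
            (x,y),rad=cv2.minEnclosingCircle(k);mo=cv2.moments(k);p=(mo["m10"]/mo["m00"],mo["m01"]/mo["m00"])
            print(n,(x,y),rad,p,cv2.contourArea(k),onz(c,p,.024,c)[0].round(4), cv2.boundingRect(k))
d=dict(np.load("w1.npz"));g=d["image"].mean(2)
pt=np.unravel_index(np.argmin(cv2.GaussianBlur(g,(5,5),0)[155:178,320:342]),(23,22));print("crystal",pt[1]+320,pt[0]+155)
hs=cv2.cvtColor(d["image"],cv2.COLOR_RGB2HSV);v=hs[...,2].astype(int);m=((v<175)).astype(np.uint8)
m[:118]=0;m[212:]=0;m[:,:280]=0;m[:,380:]=0
k=max(cv2.findContours(m,cv2.RETR_EXTERNAL,cv2.CHAIN_APPROX_NONE)[0],key=cv2.contourArea);P=onz(d,k.reshape(-1,2),.045,d)[:,:2].astype(np.float32)
print("plate",cv2.minEnclosingCircle(P),P.mean(0),onz(d,pt[::-1]+np.array([320,155]),.045,d),c["tcp_pos"]-d["tcp_pos"])
cr=im[90:240,240:430];cv2.imwrite("pics/w2c.png",cv2.resize(cr,None,fx=4,fy=4)[:,:,::-1])
E
```

```text
clock: 2.58
tcp_pos: [0.4672, 0.1887, 0.201]
ee_rot: [-3.142, 0.001, 1.461]
contact_force: [-0.5, -0.2, 0.4]
gripper_width: 0.0602
gripper_force: 0.0
2.575 [0.46724256 0.18866945 0.200999  ] [-3.14153167e+00  5.28128630e-04  1.46105571e+00] [ 0.109  0.266 -0.642  1.904  0.185  1.031 -0.722] [-0.5 -0.2  0.4]
blue (326.65789794921875, 163.9736785888672) 9.125651359558105 (327.00479616306956, 164.08792965627495) 208.5 [0.4798 0.1931 0.024 ] (320, 155, 16, 19)
orange (327.5, 202.0) 9.65670394897461 (327.3951149425287, 202.11422413793105) 232.0 [0.4763 0.1542 0.024 ] (319, 193, 17, 19)
green (326.5, 123.5) 8.514793395996094 (326.6526684164479, 123.61067366579177) 190.5 [0.4835 0.2323 0.024 ] (319, 115, 16, 18)
crystal 326 165
plate ((0.5246459245681763, -0.05447812005877495), 0.04103081673383713) [ 0.52486426 -0.0536112 ] [[ 0.52170498 -0.05276267  0.045     ]] [-0.04304125  0.24537167 -0.01986326]
```

View pics/w2c.png

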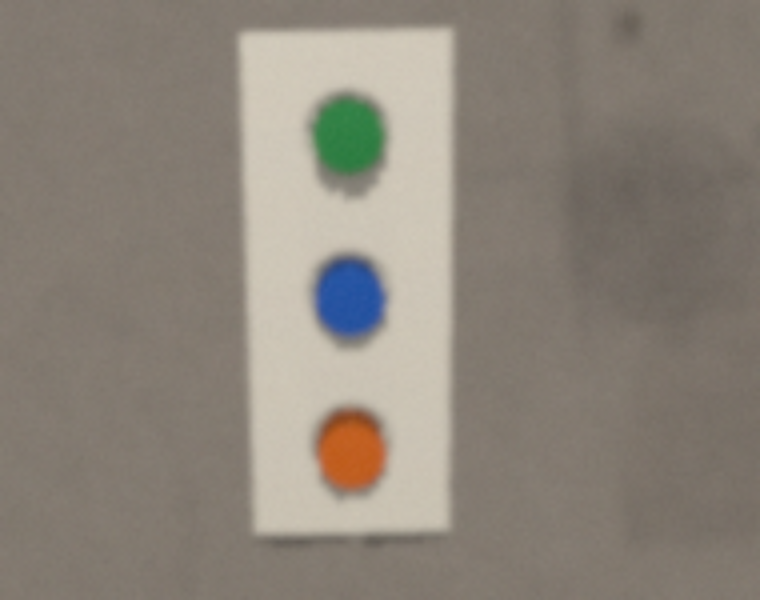

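The crop shows green, blue and orange in the wells, with blue in the middle at about (327,164) in the full image. That puts blue near (0.480, 0.192) and the crystal near (0.5255, -0.054). I'll descend to just above the button and check.

Scaled: 0.15 m / 0.75 = 0.2, 0.12 m / 0.75 = 0.16.

```bash
echo '[[[0.0067,0.016,0.04,0,0,0],[0.0067,0.016,0.1067,0,0,0],[0.0067,0.016,0.16,0,0,0],[0.0067,0.016,0.2,0,0,0],[0.0067,0.016,0.2,0,0,0],[0.0067,0.016,0.2,0,0,0],[0.0067,0.016,0.2,0,0,0]]]' | python3 -m creep 0.045
python3 look.py w3
python3 - <<'E'
from h import *
c=dict(np.load("w3.npz"));print(proj(c,[.480,.192,.024],c))
im=c["image"];hsv=cv2.cvtColor(im,cv2.COLOR_RGB2HSV);H,S,V=[hsv[...,i].astype(int) for i in range(3)]
m=(H>=95)&(H<=125)&(S>110)&(V>60);ys,xs=np.where(m);print(blobs(m,50),xs.min(),xs.max(),ys.min(),ys.max())
cv2.imwrite("pics/w3c.png",im[100:400,160:480][:,:,::-1])
E
```

```text
clock: 3.5
tcp_pos: [0.4802, 0.1938, 0.0524]
ee_rot: [3.14, -0.001, 1.462]
contact_force: [-0.8, 0.3, -1.5]
gripper_width: 0.0452
gripper_force: 0.0
3.5 [0.48016561 0.19375453 0.05241252] [ 3.13971281e+00 -6.71127776e-04  1.46220840e+00] [ 0.004  0.504 -0.548  1.988  0.38   0.748 -0.88 ] [-0.8  0.3 -1.5]
[[314.36406746 223.19047452]]
[([314.2, 219.2], 772)] 300 328 202 236
```

View pics/w3c.png

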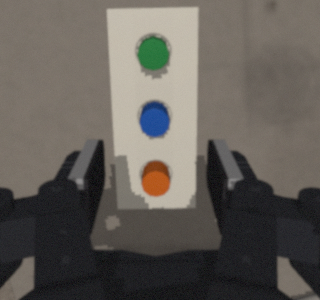

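The button sits midway between the open fingers at (314,222) in the full image, as predicted. I'll descend, close and lift slightly.

Scaled: 0.037 m / 0.75 = 0.0493, -0.0015 m / 0.75 = -0.002.

```bash
echo '[[[-0.0013,0,0.0133,0,0,0],[-0.002,0,0.0267,0,0,0],[-0.002,0,0.04,0,0,0],[-0.002,0,0.0493,0,0,0],[-0.002,0,0.0493,0,0,0],[-0.002,0,0.0493,0,0,0]]]' | python3 -m creep
echo '[[[0,0,0,0,0,0],[0,0,0,0,0,0],[0,0,0,0,0,0],[0,0,0,0,0,0],[0,0,0,0,0,0]]]' | python3 -m creep 0.0
```

```text
clock: 4.3
tcp_pos: [0.4792, 0.1925, 0.0142]
ee_rot: [3.142, -0.0, 1.463]
contact_force: [-0.2, -0.4, -1.0]
gripper_width: 0.0447
gripper_force: 0.0
clock: 4.92
tcp_pos: [0.4792, 0.1923, 0.0141]
ee_rot: [-3.142, -0.0, 1.463]
contact_force: [-0.3, -0.2, 0.0]
gripper_width: 0.0
gripper_force: 0.0
```

```bash
python3 look.py w4
python3 - <<'E'
from h import *
from workcell import viewer
c=dict(np.load("w4.npz"));im=c["image"]
t=viewer.camera("side");np.savez("side1.npz",**t)
a=cv2.resize(im[100:400,160:480],(480,450));b=cv2.resize(t["image"][215:315,265:345],(320,400));o=np.zeros((450,800,3),np.uint8);o[:,:480]=a;o[:400,480:]=b
cv2.imwrite("pics/c4.png",o[:,:,::-1])
E
```

```text
4.925 [0.4791575  0.1923198  0.01409321] [-3.14153641e+00 -4.44157973e-05  1.46274098e+00] [-0.027  0.566 -0.509  2.004  0.431  0.677 -0.92 ] [-0.3 -0.2  0. ]
```

View pics/c4.png

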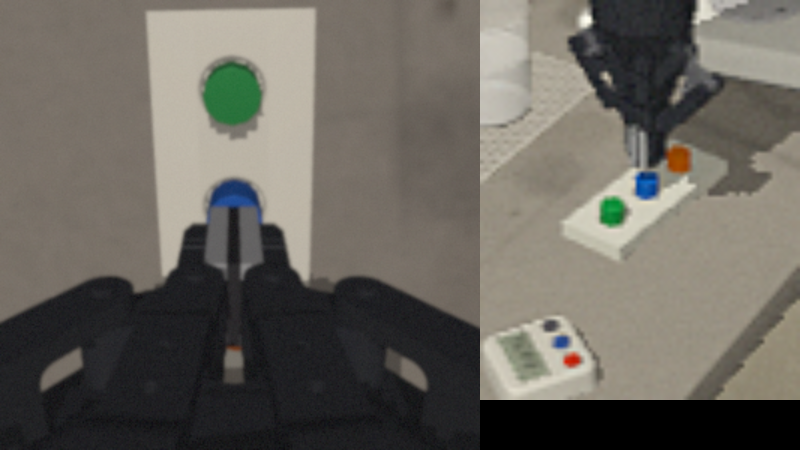

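The fingers shut on nothing. The pad tips show at about (317,238) in the full image, on the -y side of the blue button, which is still in its well. I'll check where the TCP should project and where blue is now.

Run:
```python
from h import *
c=dict(np.load("w4.npz"));Rt=R.from_euler("xyz",c["ee_rot"]).as_matrix();t=c["tcp_pos"]
print("tcp proj",proj(c,[t,t+Rt@[.011,0,0],t+Rt@[-.011,0,0],[.48,.192,.024]],c))
s=dict(np.load("side1.npz"));print("side",proj(s,[t,t+Rt@[0,0,-.02],[.48,.192,.024],[.48,.192,.012]]))
for n in("side0","side1"):
    d=dict(np.load(n+".npz"));hs=cv2.cvtColor(d["image"],cv2.COLOR_RGB2HSV);box=np.zeros(hs.shape[:2],bool);box[245:280,285:330]=1
    m=box&(hs[...,0]>95)&(hs[...,0]<125)&(hs[...,1]>130);y,x=np.where(m);print(n,blobs(m),x.min(),x.max(),y.min(),y.max())
hs=cv2.cvtColor(c["image"],cv2.COLOR_RGB2HSV);m=(hs[...,0]>95)&(hs[...,0]<125)&(hs[...,1]>130)&(hs[...,2]>60);y,x=np.where(m);print(x.min(),x.max(),y.min(),y.max(), onz(c,[(x.min()+x.max())/2,y.min()],.024,c))
# depth of finger tips in wrist and side
print("wrist z",c["z_map"][238:275:6,312:324:4]);print("side z",s["z_map"][244:262:3,302:312:3])
o,d=ray(c,[317,240],c);Rm,e=pose(c,c);z=c["z_map"][242,313];print(e+d[0]*z)
```

```text
tcp proj [[314.26153734 239.27939974]
 [314.22494482 218.54663684]
 [314.29733178 259.26550972]
 [316.03727468 247.80190214]]
side [[305.63867057 261.83744513]
 [305.52953279 256.21230235]
 [305.40089217 258.92098537]
 [305.46679057 262.27918524]]
side0 [([306.0, 260.8], 31)] 304 308 258 264
side1 [([306.0, 260.8], 31)] 304 310 253 264
301 333 221 247 [[0.48190069 0.20535696 0.024     ]]
wrist z [[0.14777824 0.14751069 0.14809778]
 [0.14173804 0.14320476 0.14243798]
 [0.13741523 0.13592102 0.13715285]
 [0.13083433 0.13024743 0.13038096]
 [0.12502123 0.12574679 0.12544382]
 [0.12065031 0.12070703 0.12192449]
 [0.11722495 0.11832729 0.11608849]]
side z [[1.1581508 1.1507709 1.146428  1.1404722]
 [1.1645905 1.1564585 1.154147  1.1410618]
 [1.1701591 1.1612941 1.158635  1.1735723]
 [1.1790823 1.166185  1.1639421 1.1744523]
 [1.241123  1.1718305 1.1717304 1.2256546]
 [1.2096946 1.1919051 1.1918786 1.2086462]]
[0.48170384 0.20438517 0.04427678]
```

Run:
```python
from h import *
def pt(c,u,v):
    o,d=ray(c,[u,v],c);return (o+d[0]*np.median(c["z_map"][v-1:v+2,u-1:u+2])).round(4)
for n,ps in(("w1",[(300,180),(250,130),(200,250)]),("w2",[(310,145),(200,120)]),("w4",[(290,130),(345,130),(315,162),(316,230),(313,240),(321,240),(313,255),(321,270),(450,130)])):
    c=dict(np.load(n+".npz"));print(n,c["tcp_pos"],[pt(c,*p).tolist() for p in ps])
s=dict(np.load("side1.npz"));Rm,o=pose(s)
for u,v in((303,250),(306,250),(303,254),(306,254),(306,256),(306,258),(306,260),(306,262),(300,266)):
    o,d=ray(s,[u,v]);print((u,v),(o+d[0]*s["z_map"][v,u]).round(4),s["image"][v,u])
```

```text
w1 [ 0.51028381 -0.05670221  0.22086226] [[0.4945, -0.065, 0.0452], [0.4516, -0.0111, 0.0397], [0.3608, -0.1477, -0.0006]]
w2 [0.46724256 0.18866945 0.200999  ] [[0.465, 0.2121, 0.0117], [0.3547, 0.2492, -0.0007]]
w4 [0.4791575  0.1923198  0.01409321] [[0.4738, 0.2471, 0.0117], [0.4993, 0.2443, 0.0119], [0.484, 0.2329, 0.0236], [0.4809, 0.2008, 0.0236], [0.4799, 0.2035, 0.0416], [0.4832, 0.203, 0.0414], [0.48, 0.2034, 0.056], [0.4828, 0.203, 0.068], [0.5533, 0.2377, -0.0004]]
(303, 250) [0.4806 0.2028 0.0615] [151 148 145]
(306, 250) [0.4703 0.2027 0.065 ] [110 109 104]
(303, 254) [0.4811 0.2025 0.0473] [147 148 146]
(306, 254) [0.471  0.202  0.0505] [126 126 120]
(306, 256) [0.4707 0.2028 0.0442] [122 121 116]
(306, 258) [0.4811 0.1869 0.0238] [ 43  71 116]
(306, 260) [0.4746 0.1972 0.0253] [ 11 101 191]
(306, 262) [0.4734 0.1992 0.0199] [ 12  85 166]
(300, 266) [0.4725 0.2322 0.027 ] [ 30 134  56]
```

Both cameras agree that the shut fingertips are about 26 mm above the reported TCP: the tips are at z≈0.041 with the TCP at 0.014. They closed above the button, and it is undisturbed. I'll open, go down 24 mm more and close again.

Scaled: -0.001 m / 0.75 = -0.0013.

```bash
echo '[[[0,-0.0013,0,0,0,0],[0,-0.0013,0,0,0,0],[0,-0.0013,0,0,0,0],[0,-0.0013,0,0,0,0]]]' | python3 -m creep 0.045
echo '[[[0,0,0.0107,0,0,0],[0,0,0.0213,0,0,0],[0,0,0.0293,0,0,0],[0,0,0.032,0,0,0],[0,0,0.032,0,0,0]]]' | python3 -m creep
echo '[[[0,0,0,0,0,0],[0,0,0,0,0,0],[0,0,0,0,0,0],[0,0,0,0,0,0],[0,0,0,0,0,0]]]' | python3 -m creep 0.0; python3 look.py w5
python3 - <<'E'
from h import *
c=dict(np.load("w5.npz"));hs=cv2.cvtColor(c["image"],cv2.COLOR_RGB2HSV);m=(hs[...,0]>95)&(hs[...,0]<125)&(hs[...,1]>130)&(hs[...,2]>60);y,x=np.where(m);print(x.min(),x.max(),y.min(),y.max(),m.sum())
E
```

```text
clock: 5.52
tcp_pos: [0.4782, 0.1924, 0.0141]
ee_rot: [-3.142, -0.0, 1.463]
contact_force: [0.9, -0.3, 0.5]
gripper_width: 0.0451
gripper_force: 0.0
clock: 6.15
tcp_pos: [0.4781, 0.1925, -0.01]
ee_rot: [-3.141, 0.0, 1.463]
contact_force: [-0.4, -0.5, -0.2]
gripper_width: 0.0447
gripper_force: 0.0
clock: 6.78
tcp_pos: [0.4801, 0.1936, -0.0079]
ee_rot: [3.138, -0.002, 1.463]
contact_force: [-3.0, -1.2, 34.5]
gripper_width: 0.0152
gripper_force: 62.4
6.775 [ 0.48013373  0.19364327 -0.00786398] [ 3.13754484e+00 -2.00796129e-03  1.46311323e+00] [-0.051  0.603 -0.483  2.01   0.463  0.632 -0.948] [-3.  -1.2 34.5]
297 334 240 288 1576
```

Scaled: -0.003 m / 0.75 = -0.004, -0.002 m / 0.75 = -0.0027.

```bash
echo '[[[0,0,-0.0027,0,0,0],[0,0,-0.004,0,0,0],[0,0,-0.004,0,0,0]]]' | python3 -m creep; python3 look.py w6
python3 - <<'E'
from h import *
c=dict(np.load("w6.npz"));hs=cv2.cvtColor(c["image"],cv2.COLOR_RGB2HSV);m=(hs[...,0]>95)&(hs[...,0]<125)&(hs[...,1]>130)&(hs[...,2]>60);y,x=np.where(m);print(x.min(),x.max(),y.min(),y.max(),m.sum())
from workcell import viewer
t=viewer.camera("side");np.savez("side2.npz",**t)
a=c["image"][150:400,200:440];a=cv2.resize(a,(432,450));b=cv2.resize(t["image"][235:285,285:325],(360,450),interpolation=cv2.INTER_CUBIC)
cv2.imwrite("pics/c6.png",np.hstack([a,b])[:,:,::-1])
E
```

```text
clock: 7.2
tcp_pos: [0.4783, 0.1925, -0.0069]
ee_rot: [3.141, -0.0, 1.463]
contact_force: [0.3, 0.6, 1.0]
gripper_width: 0.0143
gripper_force: 58.8
7.2 [ 0.4782923   0.1924864  -0.00687762] [ 3.14142251e+00 -2.59547829e-04  1.46269937e+00] [-0.048  0.601 -0.485  2.011  0.459  0.637 -0.945] [0.3 0.6 1. ]
298 334 240 288 1541
```

View pics/c6.png

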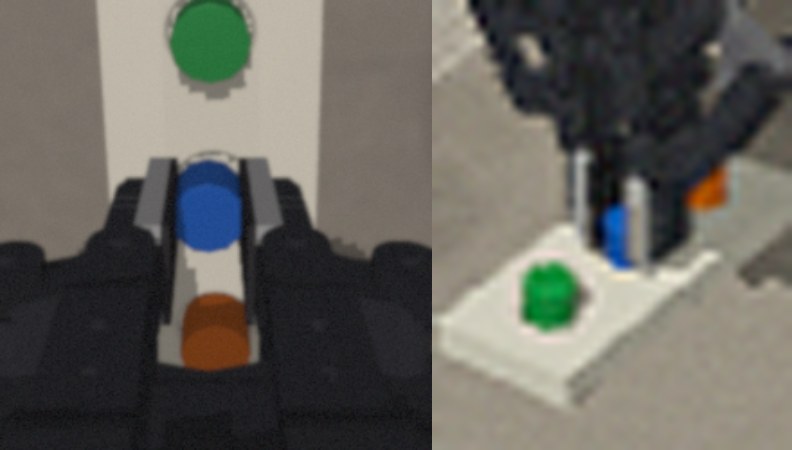

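The left half of the picture shows blue held between the pads, about mid-pad at (316,265) in the full image. On the right, the tips just clear the block and green and orange are untouched. Now I'll lift it, check how it sits, and work out the travel to the crystal.

Scaled: -0.12 m / 0.75 = -0.16, -0.11 m / 0.75 = -0.1467.

```bash
echo '[[[0,0,-0.0133,0,0,0],[0,0,-0.04,0,0,0],[0,0,-0.08,0,0,0],[0,0,-0.12,0,0,0],[0,0,-0.1467,0,0,0],[0,0,-0.16,0,0,0],[0,0,-0.16,0,0,0]]]' | python3 -m creep; python3 look.py w7
python3 - <<'E'
from h import *
from workcell import viewer
t=viewer.camera("side");np.savez("side3.npz",**t)
def pt(c,u,v,s=None):
    o,d=ray(c,[u,v],s);return (o+d[0]*np.median(c["z_map"][v-1:v+2,u-1:u+2])).round(4)
for n in("w6","w7"):
    c=dict(np.load(n+".npz"));hs=cv2.cvtColor(c["image"],cv2.COLOR_RGB2HSV);m=((hs[...,0]>95)&(hs[...,0]<125)&(hs[...,1]>130)&(hs[...,2]>60)).astype(np.uint8)
    y,x=np.where(m);print(n,x.min(),x.max(),y.min(),y.max(),m.sum())
    # top face: brighter pixels
    b=m.astype(bool)&(hs[...,2]>130);yy,xx=np.where(b);print("bright",xx.min(),xx.max(),yy.min(),yy.max())
    P=[pt(c,int(u),int(v),c) for u,v in((316,283),(316,275),(316,265),(316,258),(316,252),(316,246),(316,242))];print(np.array(P))
hs=cv2.cvtColor(t["image"],cv2.COLOR_RGB2HSV);m=(hs[...,0]>95)&(hs[...,0]<125)&(hs[...,1]>130);m[:180]=0;m[270:]=0;m[:,:290]=0;m[:,325:]=0;print(blobs(m,4))
y,x=np.where(m);
if len(y):print(x.min(),x.max(),y.min(),y.max())
E
```

```text
clock: 8.18
tcp_pos: [0.4784, 0.1924, 0.1138]
ee_rot: [3.141, -0.0, 1.463]
contact_force: [0.1, -0.2, -0.2]
gripper_width: 0.0151
gripper_force: 59.2
8.175 [0.4783748  0.19239938 0.11383455] [ 3.14052187e+00 -2.37464280e-04  1.46267470e+00] [ 0.057  0.408 -0.604  1.957  0.301  0.865 -0.814] [ 0.1 -0.2 -0.2]
w6 298 334 240 288 1541
bright 301 332 252 288
[[0.4784 0.1858 0.0248]
 [0.4788 0.1898 0.0252]
 [0.4793 0.1939 0.0244]
 [0.4796 0.1973 0.0249]
 [0.4799 0.1997 0.0241]
 [0.4799 0.2    0.0189]
 [0.48   0.2001 0.0148]]
w7 298 334 240 289 1569
bright 301 332 252 289
[[0.4784 0.1858 0.1457]
 [0.4788 0.1893 0.1452]
 [0.4793 0.194  0.1454]
 [0.4797 0.197  0.1451]
 [0.4799 0.1994 0.1444]
 [0.48   0.1997 0.1392]
 [0.48   0.1997 0.1347]]
[([304.3, 225.3], 20)]
303 324 180 229
```

Scaled: -0.239 m / 0.75 = -0.3187, -0.08 m / 0.75 = -0.1067.

```bash
echo '[[[-0.04,0.0133,0,0,0,0],[-0.1067,0.0333,0,0,0,0],[-0.1733,0.0533,0,0,0,0],[-0.24,0.0733,0,0,0,0],[-0.2933,0.0893,0,0,0,0],[-0.3187,0.096,0,0,0,0],[-0.3187,0.096,0.0267,0,0,0],[-0.3187,0.096,0.0533,0,0,0],[-0.3187,0.096,0.0533,0,0,0],[-0.3187,0.096,0.0533,0,0,0]]]' | python3 -m creep; python3 look.py w8
python3 - <<'E'
from h import *
def pt(c,u,v):
    o,d=ray(c,[u,v],c);return (o+d[0]*np.median(c["z_map"][v-1:v+2,u-1:u+2])).round(4)
c=dict(np.load("w8.npz"));hs=cv2.cvtColor(c["image"],cv2.COLOR_RGB2HSV);m=((hs[...,0]>95)&(hs[...,0]<125)&(hs[...,1]>130)&(hs[...,2]>60))
y,x=np.where(m);print(x.min(),x.max(),y.min(),y.max(),m.sum());print(pt(c,316,265),pt(c,316,243),proj(c,[.5255,-.054,.045],c))
v=hs[...,2].astype(int);cv2.imwrite("pics/w8.png",c["image"][:,:,::-1])
P=onz(c,[[316,288.5]],c["tcp_pos"][2]+.0315,c);print("back edge",P)
E
```

```text
clock: 9.52
tcp_pos: [0.524, -0.0527, 0.0733]
ee_rot: [-3.141, -0.0, 1.463]
contact_force: [0.1, 0.0, 0.3]
gripper_width: 0.0145
gripper_force: 59.2
9.525 [ 0.52403138 -0.05270628  0.07332058] [-3.14128990e+00 -1.96706233e-04  1.46313681e+00] [ 0.452  0.473 -0.503  1.956  0.314  0.789 -0.337] [0.1 0.  0.3]
298 333 240 288 1522
[ 0.525  -0.0512  0.1048] [ 0.5257 -0.0452  0.0957] [[317.17971109 222.19080483]]
back edge [[ 0.52384585 -0.0620776   0.10482058]]
```

View pics/w8.png

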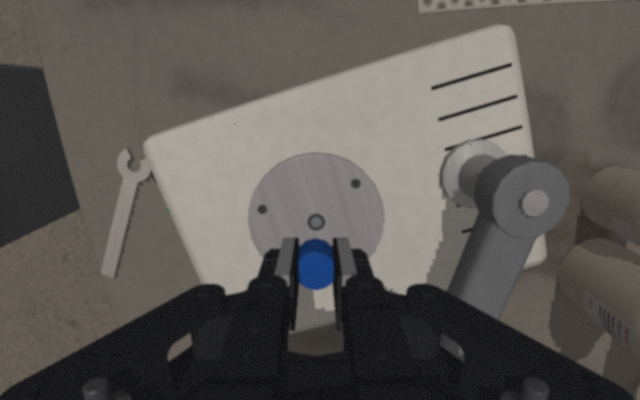

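The picture shows the crystal at (316,221), which puts it within 1 mm straight below the held button. I'll lower it to 4 mm above the plate, then feel for contact.

Scaled: 0.04 m / 0.75 = 0.0533, 0.034 m / 0.75 = 0.0453.

```bash
echo '[[[0,0,0.016,0,0,0],[0,0,0.032,0,0,0],[0,0,0.0453,0,0,0],[0,0,0.0533,0,0,0],[0,0,0.0533,0,0,0],[0,0,0.0533,0,0,0]]]' | python3 -m creep; echo '[[[0,0,0.0013,0,0,0],[0,0,0.0027,0,0,0],[0,0,0.0027,0,0,0]]]' | python3 -m creep;echo '[[[0,0,0.0007,0,0,0],[0,0,0.0013,0,0,0],[0,0,0.0013,0,0,0]]]' | python3 -m creep
```

```text
clock: 10.32
tcp_pos: [0.5241, -0.0529, 0.0333]
ee_rot: [3.141, -0.0, 1.463]
contact_force: [-0.1, -0.7, -1.1]
gripper_width: 0.0147
gripper_force: 59.2
clock: 10.7
tcp_pos: [0.524, -0.0529, 0.0311]
ee_rot: [-3.142, -0.0, 1.463]
contact_force: [0.1, -0.1, -0.8]
gripper_width: 0.0147
gripper_force: 59.2
clock: 11.08
tcp_pos: [0.5239, -0.0529, 0.03]
ee_rot: [-3.141, -0.0, 1.463]
contact_force: [0.5, 1.0, -0.4]
gripper_width: 0.0144
gripper_force: 59.2
```

Scaled: 0.0005 m / 0.75 = 0.0007.

```bash
echo '[[[0,0,0.0007,0,0,0],[0,0,0.0007,0,0,0]]]' | python3 -m creep;echo '[[[0,0,0.0005,0,0,0],[0,0,0.0005,0,0,0]]]' | python3 -m creep
```

```text
clock: 11.32
tcp_pos: [0.5239, -0.0529, 0.0295]
ee_rot: [-3.141, -0.0, 1.463]
contact_force: [-0.7, 0.7, 0.1]
gripper_width: 0.0145
gripper_force: 59.2
clock: 11.58
tcp_pos: [0.524, -0.0529, 0.0292]
ee_rot: [-3.142, -0.0, 1.463]
contact_force: [-1.3, 0.1, 0.5]
gripper_width: 0.0149
gripper_force: 59.3
```

Units first: shifts go in shares of 0.75 m and turns go in shares of pi/2 rad. So 0.0004 m / 0.75 = 0.0005.

```bash
echo '[[[0,0,0.0005,0,0,0],[0,0,0.0005,0,0,0]]]' | python3 -m creep | sed -n 2,4p;echo '[[[0,0,0.0004,0,0,0],[0,0,0.0004,0,0,0]]]' | python3 -m creep| sed -n 2,4p
```

```text
tcp_pos: [0.5241, -0.0529, 0.0291]
ee_rot: [3.141, 0.0, 1.463]
contact_force: [-3.1, 0.8, 9.3]
tcp_pos: [0.5241, -0.0529, 0.029]
ee_rot: [3.141, 0.0, 1.463]
contact_force: [-4.7, -0.4, 14.9]
```

It is on the plate. I'll relieve the force, then release by opening a little and rise.

Scaled: -0.0005 m / 0.75 = -0.0007.

```bash
echo '[[[0,0,-0.0007,0,0,0],[0,0,-0.0007,0,0,0]]]' | python3 -m creep | sed -n 2,4p; echo '[[[0,0,0,0,0,0],[0,0,0,0,0,0],[0,0,0,0,0,0]]]' | python3 -m creep 0.04; echo '[[[0,0,-0.0067,0,0,0],[0,0,-0.0267,0,0,0],[0,0,-0.0667,0,0,0],[0,0,-0.1067,0,0,0],[0,0,-0.1333,0,0,0],[-0.0267,0,-0.16,0,0,0],[-0.0267,0,-0.16,0,0,0],[-0.0267,0,-0.16,0,0,0]]]' | python3 -m creep;python3 look.py w9
python3 - <<'E'
from h import *
def pt(c,u,v):
    o,d=ray(c,[u,v],c);return (o+d[0]*np.median(c["z_map"][v-1:v+2,u-1:u+2])).round(4)
c=dict(np.load("w9.npz"));hs=cv2.cvtColor(c["image"],cv2.COLOR_RGB2HSV);m=((hs[...,0]>95)&(hs[...,0]<125)&(hs[...,1]>130)&(hs[...,2]>60))
print(blobs(m,30));y,x=np.where(m);print(x.min(),x.max(),y.min(),y.max())
b=m&(hs[...,2]>130);p=blobs(b,30)[0][0];print("top",p,onz(c,p,.061,c),pt(c,int(p[0]),int(p[1])))
v=cv2.GaussianBlur(hs[...,2],(3,3),0).astype(int);cen=proj(c,[.525,-.0537,.045],c)[0].astype(int);print(cen)
mm=(v<178);bx=np.zeros(m.shape,bool);bx[cen[1]-55:cen[1]+55,cen[0]-55:cen[0]+55]=1
k=max(cv2.findContours((mm&bx).astype(np.uint8),cv2.RETR_EXTERNAL,cv2.CHAIN_APPROX_NONE)[0],key=cv2.contourArea);P=onz(c,k.reshape(-1,2),.045,c)[:,:2].astype(np.float32);print("plate",cv2.minEnclosingCircle(P))
kp=[445,145]
for px in((444,150),):print(pt(c,*px))
print(proj(c,[[.583,-.123,.137],[.62,-.034,.098]],c))
cv2.imwrite("pics/w9c.png",cv2.resize(c["image"][60:360,180:500],None,fx=1.8,fy=1.8)[:,:,::-1])
E
```

```text
tcp_pos: [0.524, -0.0529, 0.0291]
ee_rot: [3.142, 0.0, 1.463]
contact_force: [-0.8, -0.1, 7.2]
clock: 12.7
tcp_pos: [0.5239, -0.0529, 0.0289]
ee_rot: [-3.141, -0.0, 1.463]
contact_force: [0.2, -0.1, 0.9]
gripper_width: 0.04
gripper_force: 0.0
clock: 13.7
tcp_pos: [0.5216, -0.0723, 0.149]
ee_rot: [-3.142, -0.0, 1.463]
contact_force: [-0.3, -0.1, -0.4]
gripper_width: 0.0403
gripper_force: 0.0
13.7 [ 0.52163973 -0.07234686  0.14900675] [-3.14154752e+00 -1.42167753e-04  1.46295927e+00] [ 0.532  0.363 -0.546  1.904  0.23   0.937 -0.231] [-0.3 -0.1 -0.4]
[([315.5, 168.2], 431)]
305 326 156 180
top [315.4, 168.7] [[ 0.5242464 -0.0538     0.061    ]] [ 0.524  -0.0533  0.0606]
[316 164]
plate ((0.5250741243362427, -0.054568011313676834), 0.041631635278463364)
[ 0.6051 -0.0432  0.0991]
[[429.91656074 301.26380889]
 [467.00526864 132.50906676]]
```

View pics/w9c.png

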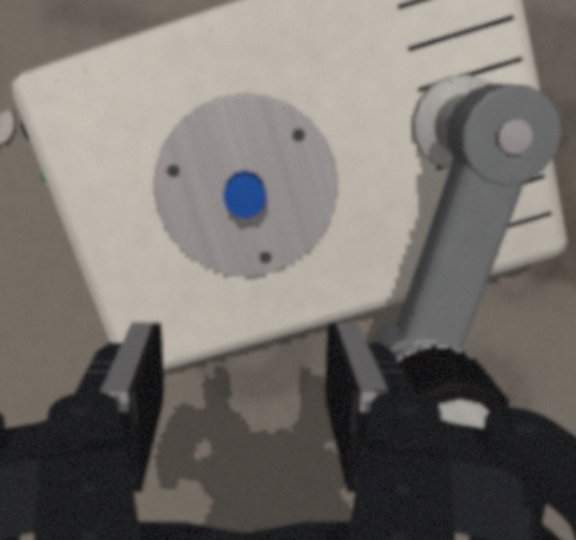

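The button stands on the crystal at (0.524,-0.054), with the plate centre at (0.525,-0.054). Its top is at 0.061, so it is upright and released. The post cap is at (466,136) in the full image. Now I'll measure the knob and check for bottles near it.

Run:
```python
from h import *
from workcell import viewer
t=viewer.camera("top");np.savez("top1.npz",**t)
c=dict(np.load("w1.npz"));v,u=np.mgrid[0:400:2,0:640:2];o,d=ray(c,np.c_[u.ravel(),v.ravel()],c)
z=c["z_map"][::2,::2].ravel();P=o+d*z[:,None];P=P[z>.05]
t0=dict(np.load("top0.npz"));o,d=ray(t0,np.c_[u.ravel(),v.ravel()]);z=t0["z_map"][::2,::2].ravel();Q=o+d*z[:,None];Q=Q[z>.05]
for n,A in(("w1",P),("top",Q)):
    b=A[(A[:,2]>.07)&(A[:,2]<.2)&(A[:,0]>.64)&(A[:,0]<.8)&(A[:,1]<.05)&(A[:,1]>-.25)]
    k=np.hypot(b[:,0]-.583,b[:,1]+.123);i=np.argsort(k)[:4];print(n,len(b),b[i].round(3).tolist())
k=P[(np.hypot(P[:,0]-.583,P[:,1]+.123)<.03)&(P[:,2]>.13)&(P[:,2]<.142)];print("knobtop",len(k),k.mean(0) if len(k) else 0,k.min(0),k.max(0))
C=np.array([.525,-.054]);y=.196;Pp=C+.095*np.array([np.cos(y),np.sin(y)]);print("post",Pp)
for K in([.583,-.123],):
    w=Pp-K;print("r",np.hypot(*w),"phi",np.arctan2(w[1],w[0]))
for ph in(1.2,1.0,.8,.6,.4,.196):print(ph,(Pp-.095*np.array([np.cos(ph),np.sin(ph)])).round(4))
```

```text
w1 2035 [[0.703, -0.13, 0.077], [0.703, -0.132, 0.076], [0.703, -0.136, 0.077], [0.704, -0.13, 0.072]]
top 150 [[0.705, -0.132, 0.082], [0.706, -0.126, 0.079], [0.707, -0.12, 0.074], [0.705, -0.146, 0.078]]
knobtop 159 [ 0.591805   -0.11365938  0.13646657] [ 0.57608246 -0.13362829  0.13010152] [ 0.60439024 -0.10312614  0.13930878]
post [ 0.61818107 -0.03549899]
r 0.09430872138894314 phi 1.1885112411393413
1.2 [ 0.5838 -0.124 ]
1.0 [ 0.5669 -0.1154]
0.8 [ 0.552  -0.1036]
0.6 [ 0.5398 -0.0891]
0.4 [ 0.5307 -0.0725]
0.196 [ 0.525 -0.054]
```

Scaled: 0.065 m / 0.75 = 0.0867, -0.045 m / 0.75 = -0.06, 0.26 rad / 1.5708 = 0.1655.

```bash
echo '[[[-0.02,0.0267,0,0,0,0.0573],[-0.04,0.06,0,0,0,0.1146],[-0.06,0.0867,0,0,0,0.1655],[-0.06,0.0867,0,0,0,0.1655],[-0.06,0.0867,0,0,0,0.1655]]]' | python3 -m creep 0.06; python3 look.py w10
python3 - <<'E'
from h import *
c=dict(np.load("w10.npz"));hs=cv2.cvtColor(c["image"],cv2.COLOR_RGB2HSV)
print(proj(c,[.5838,-.124,.137],c))
cv2.imwrite("pics/w10c.png",cv2.resize(c["image"][160:400,180:460],None,fx=2,fy=2)[:,:,::-1])
E
```

```text
clock: 14.42
tcp_pos: [0.5811, -0.1235, 0.1484]
ee_rot: [-3.14, -0.0, 1.205]
contact_force: [-0.1, 0.9, -0.2]
gripper_width: 0.06
gripper_force: 0.0
14.425 [ 0.58108824 -0.1234901   0.14844672] [-3.14031298e+00 -2.85315938e-04  1.20479891e+00] [ 0.509  0.467 -0.457  1.739  0.239  0.992 -0.403] [-0.1  0.9 -0.2]
[[319.43635006 230.36844883]]
```

View pics/w10c.png

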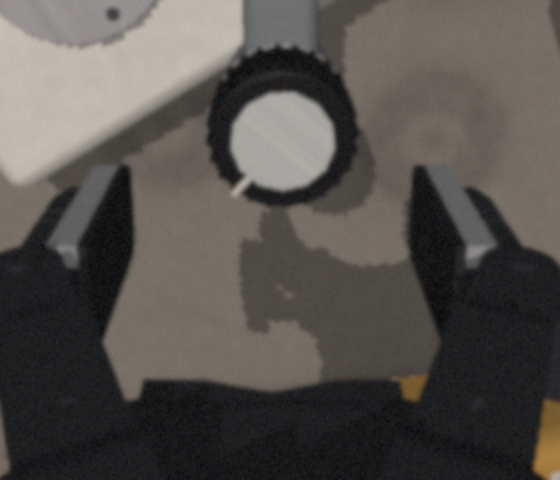

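The knob top's centre is at about (321,230) in the full image, 3 mm to tool +y of the TCP, and the pads straddle it. That was my 11th picture, one over the limit of ten, so I'll view no more and use numbers only. Next I lower the open fingers round the knob as a cage, then swing along the arc.

Scaled: 0.062 m / 0.75 = 0.0827, 0.052 m / 0.75 = 0.0693.

```bash
echo '[[[0,0.004,0.0133,0,0,0],[0,0.004,0.0333,0,0,0],[0,0.004,0.0533,0,0,0],[0,0.004,0.0693,0,0,0],[0,0.004,0.0827,0,0,0],[0,0.004,0.0827,0,0,0],[0,0.004,0.0827,0,0,0]]]' | python3 -m creep; echo '[[[0,0,0,0,0,0],[0,0,0,0,0,0]]]' | python3 -m creep 0.052
```

```text
clock: 15.35
tcp_pos: [0.5846, -0.1257, 0.0873]
ee_rot: [3.141, -0.0, 1.203]
contact_force: [0.2, 0.0, -0.2]
gripper_width: 0.0595
gripper_force: 0.0
clock: 15.6
tcp_pos: [0.5845, -0.1257, 0.0873]
ee_rot: [3.141, -0.0, 1.203]
contact_force: [-1.4, 0.6, 0.1]
gripper_width: 0.0519
gripper_force: 0.0
```

Scaled: -0.037 m / 0.75 = -0.0493, -0.028 m / 0.75 = -0.0373, 0.4 rad / 1.5708 = 0.2546.

```bash
echo '[[[0.0007,-0.0127,0,0,0,0.0637],[0.0027,-0.0253,0,0,0,0.1273],[0.0053,-0.0373,0,0,0,0.191],[0.01,-0.0493,0,0,0,0.2546],[0.01,-0.0493,0,0,0,0.2546],[0.01,-0.0493,0,0,0,0.2546]]]' | python3 -m creep; python3 look.py w11
cat > knob.py <<'E'
import sys
from h import *
from workcell import viewer
t=viewer.camera("top");np.savez(sys.argv[1]+".npz",**t)
s=viewer.camera("side");np.savez(sys.argv[1]+"s.npz",**s)
# arm direction from wrist image: knob-top light disc
c=dict(np.load(sys.argv[2]+".npz"));hs=cv2.cvtColor(c["image"],cv2.COLOR_RGB2HSV)
m=(hs[...,2]>120)&(hs[...,1]<40);m[:150]=0;m[330:]=0;m[:,:255]=0;m[:,385:]=0
for p,a in blobs(m,150):
    z=c["z_map"][int(p[1]),int(p[0])];o,d=ray(c,p,c);Q=o+d[0]*z
    if Q[2]>.12:
        w=np.array([.6182,-.0355])-Q[:2];print("knob",p,a,Q.round(4),"r",np.hypot(*w).round(4),"phi",np.arctan2(w[1],w[0]).round(3))
E
python3 knob.py t11 w11
```

```text
clock: 16.35
tcp_pos: [0.5529, -0.1055, 0.0871]
ee_rot: [3.141, -0.0, 0.805]
contact_force: [0.3, 0.2, 0.5]
gripper_width: 0.0517
gripper_force: 0.0
16.35 [ 0.55289568 -0.10546838  0.08710966] [ 3.1413814e+00 -1.5990864e-04  8.0516840e-01] [ 0.411  0.482 -0.35   1.864  0.216  0.832 -0.814] [0.3 0.2 0.5]
knob [329.6, 282.4] 2721 [ 0.5602 -0.1059  0.1377] r 0.0912 phi 0.882
```

Scaled: -0.057 m / 0.75 = -0.076, -0.0536 m / 0.75 = -0.0715, 0.64 rad / 1.5708 = 0.4074.

```bash
echo '[[[0.0007,-0.0127,0,0,0,0.0637],[0.0027,-0.0253,0,0,0,0.1273],[0.0053,-0.0373,0,0,0,0.191],[0.01,-0.0493,0,0,0,0.2546],[0.0155,-0.0607,0,0,0,0.3183],[0.0221,-0.0715,0,0,0,0.382],[0.0253,-0.076,0,0,0,0.4074],[0.0253,-0.076,0,0,0,0.4074],[0.0253,-0.076,0,0,0,0.4074]]]' | python3 -m creep; python3 look.py w12;python3 knob.py t12 w12
```

```text
clock: 17.62
tcp_pos: [0.5249, -0.0523, 0.0869]
ee_rot: [-3.142, 0.0, 0.164]
contact_force: [-0.3, -0.2, 0.6]
gripper_width: 0.0522
gripper_force: 0.0
17.625 [ 0.52485189 -0.05225898  0.08694673] [-3.14150240e+00  5.40161540e-05  1.64004549e-01] [ 0.227  0.414 -0.226  1.955  0.128  0.786 -1.477] [-0.3 -0.2  0.6]
knob [328.6, 278.4] 215 [ 0.5328 -0.0559  0.1387] r 0.0878 phi 0.235
```

Scaled: -0.002 m / 0.75 = -0.0027, -0.001 m / 0.75 = -0.0013.

```bash
for i in 1; do echo '[[[0,-0.0013,0,0,0,0],[0,-0.0027,0,0,0,0],[0,-0.0027,0,0,0,0]]]' | python3 -m creep|sed -n 2,4p; echo '[[[0,-0.0013,0,0,0,0],[0,-0.0013,0,0,0,0]]]' | python3 -m creep|sed -n 2,4p;echo '[[[0,-0.0013,0,0,0,0],[0,-0.0013,0,0,0,0]]]' | python3 -m creep|sed -n 2,4p; done
```

```text
tcp_pos: [0.5243, -0.0502, 0.0869]
ee_rot: [3.142, 0.0, 0.163]
contact_force: [-1.1, -1.5, -0.2]
tcp_pos: [0.5242, -0.049, 0.0869]
ee_rot: [-3.141, 0.0, 0.163]
contact_force: [-1.9, -1.6, -0.2]
tcp_pos: [0.5241, -0.048, 0.087]
ee_rot: [-3.141, 0.0, 0.163]
contact_force: [-0.1, -1.1, 0.5]
```

Scaled: -0.001 m / 0.75 = -0.0013.

```bash
echo '[[[0,-0.0013,0,0,0,0],[0,-0.0013,0,0,0,0]]]' | python3 -m creep|sed -n 2,4p; echo '[[[0,-0.0013,0,0,0,0],[0,-0.0013,0,0,0,0]]]' | python3 -m creep|sed -n 2,4p;echo '[[[0,-0.0013,0,0,0,0],[0,-0.0013,0,0,0,0]]]' | python3 -m creep|sed -n 2,4p
```

```text
tcp_pos: [0.5239, -0.0473, 0.087]
ee_rot: [3.141, 0.0, 0.163]
contact_force: [-0.8, -3.4, -0.5]
tcp_pos: [0.5239, -0.047, 0.0871]
ee_rot: [3.141, -0.0, 0.162]
contact_force: [0.1, -8.6, 0.6]
tcp_pos: [0.5239, -0.0467, 0.0871]
ee_rot: [3.14, -0.0, 0.161]
contact_force: [0.6, -12.3, 0.3]
```

The arm is at its stop; the force rose to 12 N with no further motion. I'll back off to centre the cage on the knob, then turn the open fingers counterclockwise for range.

Scaled: 0.009 m / 0.75 = 0.012, 0.004 m / 0.75 = 0.0053, -1.36 rad / 1.5708 = -0.8658.

```bash
echo '[[[-0.0007,0.0053,0,0,0,0],[-0.002,0.012,0,0,0,0],[-0.002,0.012,0,0,0,-0.1082],[-0.002,0.012,0,0,0,-0.2165],[-0.002,0.012,0,0,0,-0.3247],[-0.002,0.012,0,0,0,-0.4329],[-0.002,0.012,0,0,0,-0.5411],[-0.002,0.012,0,0,0,-0.6494],[-0.002,0.012,0,0,0,-0.7576],[-0.002,0.012,0,0,0,-0.8658]]]' | python3 -m creep; echo '[[[0,0,0,0,0,-0.1082],[0,0,0,0,0,-0.2165],[0,0,0,0,0,-0.2292],[0,0,0,0,0,-0.2292]]]' | python3 -m creep; python3 look.py w13
python3 - <<'E'
from h import *
from workcell import r
print(r.get_state()["ft_torque"])
# arm angle from top view: grey arm hidden? measure black knob+arm between post and gripper in wrist image via depth
c=dict(np.load("w13.npz"));v,u=np.mgrid[0:400,0:640];o,d=ray(c,np.c_[u.ravel(),v.ravel()],c);z=c["z_map"].ravel();P=o+d*z[:,None]
i=(z>.05)&(P[:,2]>.093)&(P[:,2]<.103)&(np.hypot(P[:,0]-.6182,P[:,1]+.0355)<.085);A=P[i]
A=A[(A[:,0]<.602)];print(len(A),A.min(0),A.max(0))
if len(A)>50:
    f=cv2.fitLine(A[:,:2].astype(np.float32),cv2.DIST_HUBER,0,.001,.001).ravel();print("arm dir",np.arctan(f[1]/f[0]),f)
E
```

```text
clock: 20.65
tcp_pos: [0.5236, -0.0541, 0.087]
ee_rot: [-3.142, -0.0, 1.529]
contact_force: [-0.4, -0.3, -0.4]
gripper_width: 0.0519
gripper_force: 0.0
clock: 21.15
tcp_pos: [0.5236, -0.0543, 0.0869]
ee_rot: [-3.142, -0.0, 1.879]
contact_force: [0.3, -0.0, -0.6]
gripper_width: 0.052
gripper_force: 0.0
21.15 [ 0.52357187 -0.05430648  0.08694325] [-3.14154431e+00 -3.14879710e-04  1.87929809e+00] [ 0.537  0.472 -0.607  1.947  0.358  0.83   0.045] [ 0.3 -0.  -0.6]
[0.0496754  0.05486299 0.00592459]
4188 [ 0.53332677 -0.05850436  0.09300279] [ 0.60199491 -0.02652287  0.10036692]
arm dir 0.011521199 [ 0.99993366  0.01152094  0.5788152  -0.03816181]
```

Run:
```python
from h import *
c=dict(np.load("w13.npz"));v,u=np.mgrid[0:400,0:640];o,d=ray(c,np.c_[u.ravel(),v.ravel()],c);z=c["z_map"].ravel();P=o+d*z[:,None]
i=(z>.05)&(P[:,2]>.093)&(P[:,2]<.103)&(np.hypot(P[:,0]-.6182,P[:,1]+.0355)<.1)
A=P[i]
for x in np.arange(.535,.64,.006):
    b=A[abs(A[:,0]-x)<.002,1]
    if len(b)>5:print(x.round(3),b.min().round(4),b.max().round(4),len(b))
```

```text
0.535 -0.0393 -0.0366 27
0.541 -0.0432 -0.0378 101
0.547 -0.0505 -0.0367 221
0.553 -0.0585 -0.0355 189
0.559 -0.0424 -0.0341 129
0.565 -0.0436 -0.0328 200
0.571 -0.0464 -0.0319 236
0.577 -0.0512 -0.0306 328
0.583 -0.0534 -0.0293 381
0.589 -0.0518 -0.0284 370
0.595 -0.0509 -0.0274 367
0.601 -0.0502 -0.0259 427
0.607 -0.0498 -0.0204 484
0.613 -0.049 -0.0183 549
0.619 -0.0488 -0.0179 460
0.625 -0.0505 -0.0195 380
0.631 -0.0478 -0.0243 254
```

The arm's edge runs at 0.197 rad, equal to the spectrometer's yaw of 0.196, so it is against its stop. Now I grip the knob.

```bash
cat > chk.py <<'E'
from workcell import r
import os,json,sys
s=r.get_state();tz=float(s["ft_torque"][2]);y=float(s["ee_rot"][2])
h=json.load(open("tq.json")) if os.path.exists("tq.json") else []
h.append(tz);json.dump(h,open("tq.json","w"))
print(round(s["clock"],2),"yaw %.3f tz %.3f"%(y,tz),"F",s["contact_force"].round(1),"g",round(s["gripper_width"],4),s["tcp_pos"][:2].round(4))
pk=max(map(abs,h[-6:]))
sys.exit(1 if abs(tz)>.30 or (pk>.3 and abs(tz)<pk-.1) else 0)
E
echo '[[[0,0,0,0,0,0],[0,0,0,0,0,0],[0,0,0,0,0,0],[0,0,0,0,0,0]]]' | python3 -m creep 0.0 && python3 chk.py
echo '[[[0,0,0,0,0,0.0255],[0,0,0,0,0,0.0255]]]' | python3 -m creep >/dev/null; python3 chk.py;echo '[[[0,0,0,0,0,0.0255],[0,0,0,0,0,0.0255]]]' | python3 -m creep >/dev/null; python3 chk.py
```

```text
clock: 21.7
tcp_pos: [0.5246, -0.054, 0.0876]
ee_rot: [3.14, 0.001, 1.882]
contact_force: [2.8, 1.0, 5.6]
gripper_width: 0.0384
gripper_force: 59.7
21.7 yaw 1.882 tz -0.037 F [2.8 1.  5.6] g 0.0384 [ 0.5246 -0.054 ]
21.95 yaw 1.841 tz 0.092 F [ 2.6 -0.   5.1] g 0.0385 [ 0.5245 -0.0539]
22.2 yaw 1.801 tz 0.092 F [2.6 0.7 5.7] g 0.0386 [ 0.5245 -0.0539]
```

Scaled: 0.05 rad / 1.5708 = 0.0318.

```bash
echo '[[[0,0,0,0,0,0.0318],[0,0,0,0,0,0.0318]]]' | python3 -m creep >/dev/null; python3 chk.py && echo '[[[0,0,0,0,0,0.0318],[0,0,0,0,0,0.0318]]]' | python3 -m creep >/dev/null; python3 chk.py && echo '[[[0,0,0,0,0,0.0318],[0,0,0,0,0,0.0318]]]' | python3 -m creep >/dev/null; python3 chk.py && echo '[[[0,0,0,0,0,0.0318],[0,0,0,0,0,0.0318]]]' | python3 -m creep >/dev/null; python3 chk.py
```

```text
22.45 yaw 1.751 tz 0.094 F [3.1 0.8 6.3] g 0.0387 [ 0.5245 -0.054 ]
22.7 yaw 1.701 tz 0.033 F [2.3 0.8 4.7] g 0.0388 [ 0.5245 -0.054 ]
22.95 yaw 1.651 tz 0.040 F [1.  0.7 5.9] g 0.0384 [ 0.5244 -0.054 ]
23.2 yaw 1.601 tz 0.081 F [2.  0.7 5.6] g 0.0387 [ 0.5244 -0.054 ]
```

Scaled: 0.05 rad / 1.5708 = 0.0318.

```bash
echo '[[[0,0,0,0,0,0.0318],[0,0,0,0,0,0.0318]]]' | python3 -m creep >/dev/null && python3 chk.py && echo '[[[0,0,0,0,0,0.0318],[0,0,0,0,0,0.0318]]]' | python3 -m creep >/dev/null && python3 chk.py && echo '[[[0,0,0,0,0,0.0318],[0,0,0,0,0,0.0318]]]' | python3 -m creep >/dev/null && python3 chk.py && echo '[[[0,0,0,0,0,0.0318],[0,0,0,0,0,0.0318]]]' | python3 -m creep >/dev/null && python3 chk.py && echo '[[[0,0,0,0,0,0.0318],[0,0,0,0,0,0.0318]]]' | python3 -m creep >/dev/null && python3 chk.py
```

```text
23.45 yaw 1.551 tz 0.077 F [1.5 0.  6.1] g 0.0387 [ 0.5244 -0.054 ]
23.7 yaw 1.501 tz 0.046 F [1.  0.4 5.6] g 0.0385 [ 0.5244 -0.054 ]
23.95 yaw 1.451 tz 0.090 F [1.4 0.5 6.9] g 0.0387 [ 0.5244 -0.054 ]
24.2 yaw 1.401 tz 0.157 F [1.5 0.2 8.5] g 0.0385 [ 0.5244 -0.054 ]
24.45 yaw 1.351 tz 0.350 F [1.2 0.8 8.6] g 0.0383 [ 0.5244 -0.054 ]
```

Scaled: 0.05 rad / 1.5708 = 0.0318.

```bash
python3 chk.py && echo '[[[0,0,0,0,0,0.0318],[0,0,0,0,0,0.0318]]]' | python3 -m creep >/dev/null && python3 chk.py && echo '[[[0,0,0,0,0,0.0318],[0,0,0,0,0,0.0318]]]' | python3 -m creep >/dev/null && python3 chk.py && echo '[[[0,0,0,0,0,0.0318],[0,0,0,0,0,0.0318]]]' | python3 -m creep >/dev/null && python3 chk.py
```

```text
24.45 yaw 1.351 tz 0.350 F [1.2 0.8 8.6] g 0.0383 [ 0.5244 -0.054 ]
```

The torque is climbing, so I'm taking small single steps now.

Scaled: 0.03 rad / 1.5708 = 0.0191.

```bash
echo '[[[0,0,0,0,0,0.0191],[0,0,0,0,0,0.0191]]]' | python3 -m creep >/dev/null; python3 chk.py
```

```text
24.7 yaw 1.322 tz 0.371 F [0.4 0.2 7. ] g 0.0383 [ 0.5244 -0.054 ]
```

Scaled: 0.03 rad / 1.5708 = 0.0191.

```bash
echo '[[[0,0,0,0,0,0.0191],[0,0,0,0,0,0.0191]]]' | python3 -m creep >/dev/null; python3 chk.py
```

```text
24.95 yaw 1.292 tz 0.368 F [1.2 0.4 8. ] g 0.0387 [ 0.5244 -0.054 ]
```

Scaled: 0.03 rad / 1.5708 = 0.0191.

```bash
echo '[[[0,0,0,0,0,0.0191],[0,0,0,0,0,0.0191]]]' | python3 -m creep >/dev/null; python3 chk.py
```

```text
25.2 yaw 1.262 tz 0.456 F [ 0.3 -0.2  9. ] g 0.0388 [ 0.5244 -0.054 ]
```

Scaled: 0.02 rad / 1.5708 = 0.0127.

```bash
echo '[[[0,0,0,0,0,0.0127],[0,0,0,0,0,0.0127]]]' | python3 -m creep >/dev/null; python3 chk.py
```

```text
25.45 yaw 1.242 tz 0.438 F [-0.  -0.2  8.5] g 0.0382 [ 0.5244 -0.0541]
```

Scaled: 0.02 rad / 1.5708 = 0.0127.

```bash
echo '[[[0,0,0,0,0,0.0127],[0,0,0,0,0,0.0127]]]' | python3 -m creep >/dev/null; python3 chk.py
```

```text
25.7 yaw 1.222 tz 0.394 F [-0.4 -0.2  8.4] g 0.0388 [ 0.5244 -0.0541]
```

Scaled: 0.03 rad / 1.5708 = 0.0191.

```bash
echo '[[[0,0,0,0,0,0.0191],[0,0,0,0,0,0.0191]]]' | python3 -m creep >/dev/null; python3 chk.py
```

```text
25.95 yaw 1.191 tz 0.404 F [ 1.5 -1.   8.9] g 0.0386 [ 0.5243 -0.0541]
```

Scaled: 0.03 rad / 1.5708 = 0.0191.

```bash
echo '[[[0,0,0,0,0,0.0191],[0,0,0,0,0,0.0191]]]' | python3 -m creep >/dev/null; python3 chk.py
```

```text
26.2 yaw 1.161 tz 0.246 F [-0.2 -0.6  9.6] g 0.0387 [ 0.5244 -0.0542]
```

Scaled: 0.02 rad / 1.5708 = 0.0127.

```bash
echo '[[[0,0,0,0,0,0]]]' | python3 -m creep >/dev/null; python3 chk.py;  echo '[[[0,0,0,0,0,0.0127],[0,0,0,0,0,0.0127]]]' | python3 -m creep >/dev/null; python3 chk.py
```

```text
26.32 yaw 1.162 tz 0.252 F [-0.1 -0.9  8.7] g 0.0387 [ 0.5243 -0.0541]
26.57 yaw 1.141 tz 0.270 F [-0.4 -1.4  9.2] g 0.0385 [ 0.5243 -0.0542]
```

```bash
python3 look.py w14
python3 - <<'E'
from h import *
C=np.array([.525,-.054])
for n in("w10","w13","w14"):
    c=dict(np.load(n+".npz"));K=C if n!="w10" else np.array([.5848,-.1245]);yaw=c["ee_rot"][2]
    a=np.arange(0,360,4);rows=[]
    for rr in(.0155,.017,.0185):
        W=np.c_[K[0]+rr*np.cos(np.radians(a)),K[1]+rr*np.sin(np.radians(a)),np.full(len(a),.137)]
        p=proj(c,W,c).astype(np.float32);g=cv2.cvtColor(c["image"],cv2.COLOR_RGB2GRAY)
        rows.append(cv2.remap(g,p[:,0].reshape(1,-1),p[:,1].reshape(1,-1),cv2.INTER_LINEAR).ravel())
    m=np.array(rows).mean(0);print(n,"yaw deg",np.degrees(yaw).round(1));print("  ",{int(x):int(y) for x,y in zip(a,m) if y>55})
    o,d=ray(c,[[316,300]],c)
E
```

```text
26.575 [ 0.52431601 -0.05415295  0.08771299] [ 3.14018801e+00 -3.62580638e-04  1.14137831e+00] [ 0.405  0.438 -0.44   1.95   0.253  0.806 -0.605] [-0.4 -1.4  9.2]
w10 yaw deg 69.0
   {204: 128, 208: 161, 212: 86}
w13 yaw deg 107.7
   {148: 148, 152: 139}
w14 yaw deg 65.4
   {104: 75, 108: 164, 112: 103}
```

The tick on the knob turned 42°, the same as the tool, so there was no slip. The drop from 0.40 to 0.25 N m is the click. I'll stop here, let go and rise clear.

Scaled: -0.14 m / 0.75 = -0.1867, -0.09 m / 0.75 = -0.12.

```bash
echo '[[[0,0,0,0,0,0],[0,0,0,0,0,0],[0,0,0,0,0,0]]]' | python3 -m creep 0.062; echo '[[[0,0,-0.0133,0,0,0],[0,0,-0.04,0,0,0],[0,0,-0.08,0,0,0],[0,0,-0.12,0,0,0],[0,0,-0.16,0,0,0],[0,0,-0.1867,0,0,0],[0,0,-0.1867,0,0,0],[0,0,-0.1867,0,0,0]]]' | python3 -m creep; python3 look.py w15
python3 - <<'E'
from h import *
from workcell import viewer
c=dict(np.load("w15.npz"));v,u=np.mgrid[0:400,0:640];o,d=ray(c,np.c_[u.ravel(),v.ravel()],c);z=c["z_map"].ravel();P=o+d*z[:,None]
g=c["image"].reshape(-1,3).astype(int)
i=(z>.05)&(P[:,2]>.131)&(P[:,2]<.142)&(np.hypot(P[:,0]-.525,P[:,1]+.054)<.04);A=P[i];print("knob",len(A),A.mean(0),A.min(0),A.max(0))
i=(z>.05)&(P[:,2]>.093)&(P[:,2]<.103);A=P[i]
for x in(.56,.57,.58,.59):
    b=A[(abs(A[:,0]-x)<.002)&(abs(A[:,1]+.045)<.03),1];print(x,b.min().round(4) if len(b) else 0,b.max().round(4) if len(b) else 0)
for n in("top","side"):
    t=viewer.camera(n);t0=dict(np.load(n+"0.npz"));hs=[cv2.cvtColor(q["image"],cv2.COLOR_RGB2HSV) for q in(t0,t)]
    for nm,lo,hi,b in(("or",5,22,((210,232,250,300),(245,275,295,325))),("gr",45,85,((210,232,250,300),(255,285,285,310))),("jar",165,181,((215,250,410,450),(175,210,380,405)))):
        r0,r1,c0,c1=b[n=="side"];print(n,nm,[blobs(((h[...,0]>=lo)&(h[...,0]<=hi)&(h[...,1]>110))[r0:r1,c0:c1],5) for h in hs])
    if n=="side":
        h=hs[1];m=(h[...,0]>95)&(h[...,0]<125)&(h[...,1]>110);m[:150]=0;m[250:]=0;m[:,:300]=0;m[:,350:]=0;print("blue side",blobs(m,3),proj(t,[.5245,-.054,.053]))
E
```

```text
clock: 27.0
tcp_pos: [0.5235, -0.0542, 0.0869]
ee_rot: [-3.141, 0.0, 1.143]
contact_force: [0.1, 0.7, -0.4]
gripper_width: 0.0617
gripper_force: 0.0
clock: 28.0
tcp_pos: [0.5233, -0.0543, 0.2266]
ee_rot: [-3.141, 0.0, 1.143]
contact_force: [-0.7, -0.4, -0.3]
gripper_width: 0.0618
gripper_force: 0.0
28.0 [ 0.5233065  -0.05432587  0.22663592] [-3.14107935e+00  2.02616567e-04  1.14274248e+00] [ 0.464  0.258 -0.491  1.827  0.136  1.09  -0.505] [-0.7 -0.4 -0.3]
knob 2241 [ 0.52549767 -0.05221699  0.13709508] [ 0.50431451 -0.07439805  0.13108941] [ 0.54584903 -0.03240371  0.14019179]
0.56 -0.0593 -0.0347
0.57 -0.0572 -0.0329
0.58 -0.0555 -0.0307
0.59 -0.0529 -0.0288
top or [[([35.8, 10.5], 18)], [([35.6, 10.5], 17)]]
top gr [[([12.4, 8.9], 11)], [([12.5, 9.0], 12)]]
top jar [[([17.8, 17.6], 166)], [([17.2, 17.9], 147)]]
side or [[([19.2, 9.3], 35)], [([19.2, 9.3], 35)]]
side gr [[([12.5, 12.5], 34)], [([12.5, 12.5], 34)]]
side jar [[([11.7, 14.4], 135), ([5.7, 22.5], 14)], [([12.4, 14.0], 106), ([8.0, 26.2], 5), ([11.8, 27.6], 5), ([15.4, 27.0], 5)]]
blue side [([334.1, 211.9], 22)] [[333.07821303 211.64370034]]
```

The arm is at its stop and the blue button is where it should be under the ram. The other buttons and the jar have not moved, and the gripper is clear, so I'm handing in.

```bash
python3 -c "
from workcell import order
print(order.job_done())"
```

```text
the job is handed in; nothing more can be done
None
```

The job is handed in at about 28 s: blue button on the crystal within about 1 mm, press arm at its stop, knob stopped within 0.05 rad of the click and released; the clamping force was not measured, the timer was not checked, and I viewed 11 pictures, one over the limit of 10.

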